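# Screw the copper lid onto the puzzle canister

### The job

Close the copper canister with its screw lid. Set the lid on the neck, turn it gently backward (anticlockwise seen from above) until you feel it drop into the thread starts, then run it forward (clockwise) until the skirt sits fully home on the shoulder, and let go. Never force it, and leave the pine box, the glass weight and the thimble cup where they are.

Things in the scene. Friction and masses are not known exactly. Their poses are not given: they have to be found in the camera images.
- canister: Fixed round copper canister. Origin: centre of its underside, z up. All sizes in mm. Body radius 36; flat shoulder 70 above the table. An open neck (outer radius 20.5, tapering to 16.5 at the mouth) rises 31 above the shoulder and carries a three-start thread, outer radius 26.5. How the starts lie about the axis relative to the canister's frame is not given: find them by turning.
- shoulder (a point): Point on the canister's axis at the height of the shoulder, 70 mm above the table. The lid is home with its rim on the shoulder.
- landing (a point): Point on the canister's axis, 18 mm above the shoulder, level with the flat ring on which the lid's lugs first land. Three gaps, 120 degrees apart and 28 degrees wide, cut the ring: the thread starts. Each drops 9 to a floor; from there a channel 5.5 high runs clockwise (seen from above) under the ring, falling 5.0 per radian.
- stops (a point): Point on the canister's axis, 21 mm above the shoulder, level with the tops of three stops, 6 degrees wide, 3 higher than the ring, at the anticlockwise side of the gaps. A lid turned clockwise on the ring jams on them. Below them solid walls close the gaps: a lid that has dropped cannot turn further anticlockwise.
- lid: Loose copper screw lid, 0.13 to 0.24 kg, standing skirt down on the table. Origin: centre of the skirt's lower rim, z up. Skirt outer radius 32 mm, inner 29; 36 tall to its flat top. Rim height above the shoulder: 18 with the lugs on the stops, 15 on the ring, 6 just dropped, 0 home. From the drop it is home after about 65 to 95 degrees clockwise, then turns stiff.
- lid_wing (a point): Point on the lid's axis inside the flat brass wing that stands on the lid, 60 mm above the rim (6 below the wing's top, 24 above the lid's flat top). The wing is 44 long along the lid's x axis, 10 thick along y, 30 tall. Axes as the lid's.
- lid_lugs (a point): Point on the lid's axis, 3 mm above the rim, level with the undersides of three lugs inside the skirt, 120 degrees apart, 6 wide, 4 tall, reaching in to radius 21.7. Their angle to the wing is not given.
- pine_lower: Lower half of the pine puzzle box, 90 x 70 x 30 mm, loose; origin at the centre of its underside. Leave alone.
- pine_upper: Upper half of the pine box, 90 x 70 x 30 mm, stacked loose on the lower half; origin at the centre of its underside. Leave alone.
- marble: Green glass marble weight with a flat foot, 48 across, 41 tall (mm), loose; origin under its centre. Leave alone.
- thimble_cup: White ceramic thimble cup, 42 across, 38 tall (mm), loose; origin under its centre. Leave alone.
Not all that is in view belongs to the job. Leave any blue or green look-alike of the lid alone.

How it is judged:
On the way:
1. the lid has dropped into the thread starts (its rim 2.5 to 8.5 mm above the shoulder, on the neck) (z of lid in the frame of shoulder between 0.0025 and 0.0085 m and horizontal distance between lid and shoulder below 0.004 m and angle between lid's own z axis and vertical below 0.12 rad), for 0.1 s.
At the end, for the whole second after the job is handed in: The lid is screwed home on the canister: rim within 1.5 mm of the shoulder, centred within 4 mm, level within 0.06 rad, at rest and released (z of lid in the frame of shoulder below 0.0015 m and horizontal distance between lid and shoulder below 0.004 m and angle between lid's own z axis and vertical below 0.06 rad and linear speed of lid below 0.01 m/s and contact force between lid and the fingers below 0.1 N); the robot touches nothing.
It fails at once if the lid is forced: more than 80 N between lid and canister (contact force between lid and canister above 80 N).
It fails at once if the pine box is disturbed (a half moved more than 15 mm) (distance of any of pine_lower, pine_upper from where it was at the start of the episode above 0.015 m).
It fails at once if the glass weight or the thimble cup is disturbed (moved more than 15 mm) (distance of any of marble, thimble_cup from where it was at the start of the episode above 0.015 m).
It also fails if it takes over 72 s, if anything falls off the work surface, if the arm or the gripper's body presses on something with over 40 N, if the wrist force passes 120 N, or if a joint passes its speed limit or range.

### The arm

A 7-joint arm with a two-finger parallel gripper is mounted at the origin on the work surface. World frame = base frame: x ahead of the robot, y to its left, z up, the work surface at z = 0. Lengths are in m, angles in rad, forces in N, time in s.
With the tool pointing down it reaches from about 0.4 to 0.925 m from the base axis. Payload 5.6 kg.
Tool frame: the origin (TCP) lies between the finger pads; the fingertips stand 19 mm ahead of it and the grasp point (between the pads) is the TCP (env.tcp_to_tips is the z of the fingertips in the tool frame, in m); z points along the fingers, y is the direction in which the jaws open and shut (so a half turn about z gives the same grasp; the last joint's range is limited). The gripper opens to 85 mm and grips with 20 to 120 N. Pads are 22 mm wide; open, the fingers measure 114 mm over their backs; the gripper's body (76 mm by 85 mm) begins 54 mm behind the grasp point. The pads swing forward as they close: fully open they stand 13 mm farther back than shut.
Start: joints at [-1.279, 0.468, -0.012, 1.603, 0.006, 1.071, -0.056], TCP at [0.214, 0.614, 0.25] pointing down, gripper open.
Joint ranges: [-2.53, 2.53], [-0.31, 2.02], [-1.57, 1.55], [0.28, 2.44], [-1.29, 4.43], [0.15, 1.84], [-2.92, 2.92]. Speed limits (rad/s): [2.57, 2.57, 3.14, 3.14, 3.14, 3.14, 3.14].

### API

Orientations are given as a unit quaternion [x, y, z, w].
In Python, from plant import env, cams gives the robot as it stands.
- The arm moves only by the tool drive_tool, never from a script. Its argument "motion" is a list of rows, each a list of 3 entries, a list of its own where there are three numbers: the turn, a rotation vector about the tool's x, y, z in degrees, then the shift along the tool's x, y, z in m, then the opening, from 0 (shut) to 1 (fully open). In form: [[[rx, ry, rz], [tx, ty, tz], gripper], ...]. A call has 1 to 8 rows; each row is the pose to reach, as a shift and turn from the pose measured when the call began, along the tool's axes at that moment; what a row does not reach only later rows make up. A row lasts 1/8 s, in which the tool goes at most 62.5 mm and 10.7 degrees, less where a joint would pass 70% of its speed; a pose out of reach is approached as far as the arm can. A call with a gripper value outside its range is refused whole. The fingers move at their own pace and stop on an object; "squeeze" is the grip in N (left out, the last holds). Time passes only in rows, so rows that repeat a pose let the fingers close. It gives the time, the measured TCP pose, the force and the opening at its end, in the units of the state.
- env.read_state(): the state, without advancing time (a new reading comes with each control period).
- cams.snapshot(name): name is "scene" or "top" or "wrist"; returns a dict with "color" (420x560x3 uint8, blue, green, red), "depth" (420x560 float32, m along the optical axis (not along the pixel's ray), 0 where there is no reading), "intrinsics" (3x3 intrinsics, pixels), "R" (3x3) and "t" (3): a world point X has camera coordinates R X + t. Camera axes: x right, y down, z forward; pixel columns grow to the right and rows downward; lengths in m; the calibration is good to about 2 mm. A picture is of the moment at which its call begins.
- env.close_job(): hands the job in, once; it reports no verdict.
The state is a dict: "clock": time; "joints": joint angles; "joint_vel": joint speeds; "effort": joint torques, N m; "tool_pos": TCP position; "tool_rot": TCP orientation; "contact_force": force on the tool from outside, world axes, zero at the start; "ft_torque": the same for the moment, N m; "width": finger opening in m.
Only numpy, scipy, OpenCV 4.12 (cv2) and the standard library are available. Lean on these libraries where they do the work, as an engineer would, in place of code of your own. Each camera call takes 0.05 s, during which the arm holds its last target.

## Working session

There is one attempt and no reset: what is moved stays moved. The work goes in short steps, Python scripts to look and compute and a tool call to move; the robot and the scene stay as the last step left them, time stands still between calls to the robot, and variables do not carry over. Pictures are saved under pics/ and viewed, and the job is handed in when it is done.

Besides the shell and the picture viewer there is one more tool, called after "Emit:" in YAML: its name, and indented under it one key for each argument. drive_tool: Moves the arm, as the interface text tells. Its arguments: {"type":"object","properties":{"motion":{"type":"array"},"squeeze":{"type":"number"}},"required":["motion"]}

```bash
ls; mkdir -p pics
python3 - <<'E'
from plant import env,cams
import cv2
print(env.read_state())
for n in ["scene","top","wrist"]:
    s=cams.snapshot(n); cv2.imwrite(f"pics/{n}0.png",s["color"])
    import numpy as np; np.savez(f"/tmp/{n}0.npz",**s)
E
```

```text
pics
{'clock': 0.0, 'joints': array([-1.27900819,  0.46839423, -0.01155436,  1.60362952,  0.00598525,
        1.07139018, -0.05628645]), 'joint_vel': array([-0.00040519,  0.00076199,  0.00046825,  0.00072433, -0.00092967,
       -0.00033534,  0.00181392]), 'effort': array([-6.43847488e-04, -5.32378829e+01,  2.09322071e-02, -2.51302099e+01,
        1.12784593e-02,  7.78080372e-03,  9.71560411e-06]), 'tool_pos': array([0.21348438, 0.61338695, 0.24932476]), 'tool_rot': array([ 1.66663004e-01,  9.86013511e-01, -8.89779390e-04, -8.27370972e-05]), 'contact_force': array([ 0.08882105, -0.16337225, -0.83302164]), 'ft_torque': array([-0.01885535,  0.01048329, -0.02475012]), 'width': 0.08560072565802586}
```

View pics/scene0.png

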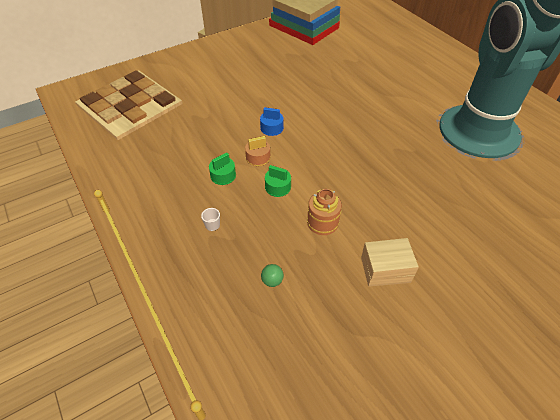

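View pics/top0.png

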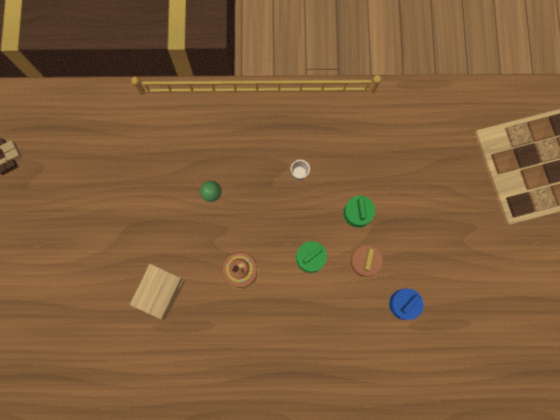

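View pics/wrist0.png

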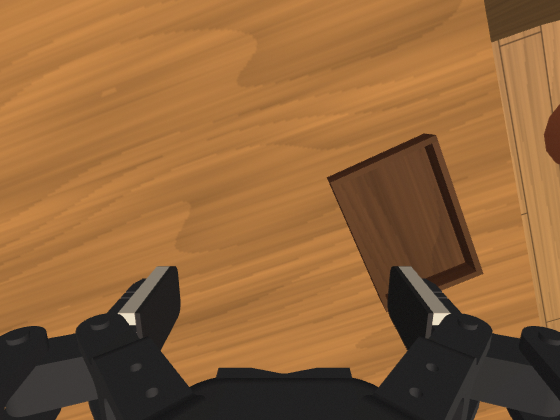

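The copper lid with its brass wing is at top (367,261), and the canister at (240,269). Two green and one blue look-alikes stand around the lid. The pine box is at (156,291), the marble at (210,191) and the cup at (300,170).

```bash
cat > h.py <<'E'
import numpy as np, cv2
def pix2w(s,u,v,z=None):
    K,R,t=s["intrinsics"],s["R"],s["t"]
    ray=np.linalg.inv(K)@np.array([u,v,1.0])
    c=-R.T@t; d=R.T@ray
    if z is not None: return c+d*(z-c[2])/d[2]
    return c+d*s["depth"][int(round(v)),int(round(u))]
def cloud(s):
    H,W=s["depth"].shape; u,v=np.meshgrid(np.arange(W),np.arange(H))
    p=np.stack([u,v,np.ones_like(u)],-1)@np.linalg.inv(s["intrinsics"]).T*s["depth"][...,None]
    return (p-s["t"])@s["R"]
def proj(s,X):
    p=s["intrinsics"]@(s["R"]@np.asarray(X)+s["t"]); return p[:2]/p[2]
E
python3 - <<'E'
from h import *
s=dict(np.load("/tmp/top0.npz")); P=cloud(s)
print("cam",-s["R"].T@s["t"], s["intrinsics"][0,0])
for name,(u0,u1,v0,v1) in dict(lid=(345,390,240,283),can=(215,265,245,295),pine=(125,190,255,325),marble=(195,225,175,210),cup=(285,315,155,185),g1=(292,332,238,277),g2=(340,380,190,232),blue=(385,430,285,325)).items():
    q=P[v0:v1,u0:u1].reshape(-1,3); q=q[np.isfinite(q).all(1)]
    hi=q[q[:,2]>0.015]
    print(name,len(hi),"zmax",hi[:,2].max().round(4),"min",hi.min(0).round(3),"max",hi.max(0).round(3),"mid",((hi.min(0)+hi.max(0))/2).round(3))
c=s["color"][230:300,205:400]; cv2.imwrite("pics/crop0.png",cv2.resize(c,None,fx=4,fy=4,interpolation=cv2.INTER_CUBIC))
# wing
q=P[240:283,345:390].reshape(-1,3); col=s["color"][240:283,345:390].reshape(-1,3)
w=q[(q[:,2]>0.055)]; print("wing",len(w),w.mean(0)); (c,sz,a)=cv2.minAreaRect(w[:,:2].astype(np.float32)*1000); print(c,sz,a)
m=w[:,:2]-w[:,:2].mean(0); U,S,V=np.linalg.svd(m); print("dir",np.degrees(np.arctan2(V[0,1],V[0,0])))
t=q[(q[:,2]>0.030)&(q[:,2]<0.045)]; print(cv2.minEnclosingCircle(t[:,:2].astype(np.float32)*1000))
q=P[245:295,215:265].reshape(-1,3)
for a,b in[(.06,.076),(.08,.095),(.098,.106)]:
    t=q[(q[:,2]>a)&(q[:,2]<b)]; print(a,len(t),cv2.minEnclosingCircle(t[:,:2].astype(np.float32)*1000))
E
```

```text
cam [ 0.45848729 -0.0251276   1.16022426] 540.9508820591171
lid 788 zmax 1.1602 min [ 0.458 -0.262  0.015] max [ 0.599 -0.025  1.16 ] mid [ 0.529 -0.143  0.588]
can 1065 zmax 1.1602 min [ 0.458 -0.025  0.015] max [0.584 0.067 1.16 ] mid [0.521 0.021 0.588]
pine 1759 zmax 1.1602 min [ 0.452 -0.025  0.015] max [0.562 0.253 1.16 ] mid [0.507 0.114 0.588]
marble 362 zmax 1.1602 min [ 0.458 -0.025  0.019] max [0.744 0.121 1.16 ] mid [0.601 0.048 0.59 ]
cup 175 zmax 1.1602 min [ 0.458 -0.113  0.015] max [ 0.786 -0.025  1.16 ] mid [ 0.622 -0.069  0.588]
g1 759 zmax 1.1602 min [ 0.458 -0.145  0.016] max [ 0.61  -0.025  1.16 ] mid [ 0.534 -0.085  0.588]
g2 759 zmax 1.1602 min [ 0.458 -0.252  0.015] max [ 0.706 -0.025  1.16 ] mid [ 0.582 -0.139  0.588]
blue 835 zmax 1.1602 min [ 0.448 -0.342  0.015] max [ 0.51  -0.025  1.16 ] mid [ 0.479 -0.183  0.588]
wing 135 [ 0.5591154  -0.21257669  0.15520436]
(510.9666748046875, -139.7784423828125) (34.555458068847656, 249.80296325683594) 32.47087860107422
dir -60.77410203099845
((568.69677734375, -230.33242797851562), 32.02182388305664)
0.06 483 ((548.8477783203125, 32.452674865722656), 36.065467834472656)
0.08 321 ((548.7955322265625, 33.14823532104492), 26.58405113220215)
0.098 111 ((548.2866821289062, 32.89692687988281), 19.87655258178711)
```

Run:
```python
from h import *
s=dict(np.load("/tmp/scene0.npz")); P=cloud(s)
c=s["color"][100:250,190:350]; cv2.imwrite("pics/crop1.png",cv2.resize(c,None,fx=4,fy=4,interpolation=cv2.INTER_CUBIC))
w=P[130:166,242:275].reshape(-1,3); w=w[w[:,2]>0.055]; print(len(w),w.mean(0),w.min(0),w.max(0))
```

```text
106 [ 0.57747419 -0.2105806   0.07688606] [ 0.54902885 -0.23851751  0.0550544 ] [0.94276125 0.49067404 0.78834967]
```

View pics/crop0.png

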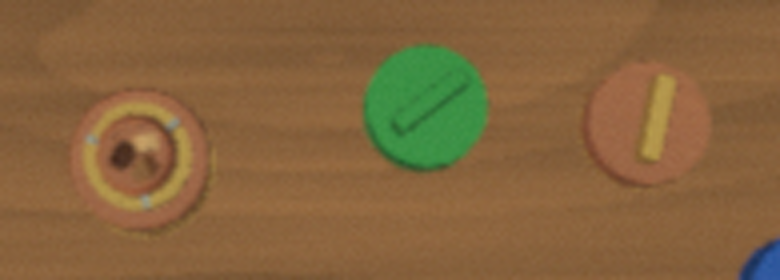

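View pics/crop1.png

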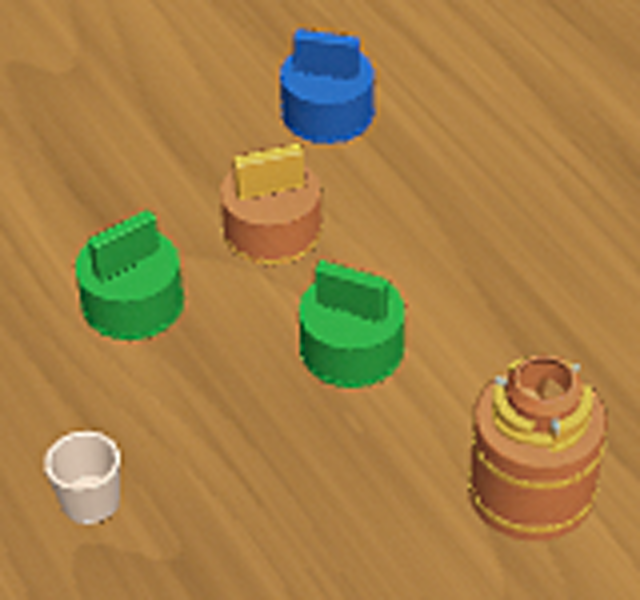

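Run:
```python
from h import *
s=dict(np.load("/tmp/top0.npz")); P=cloud(s); d=s["depth"]>0
def sel(u0,u1,v0,v1,a,b):
    q=P[v0:v1,u0:u1][d[v0:v1,u0:u1]]; return q[(q[:,2]>a)&(q[:,2]<b)]
for n,b in dict(lid=(345,390,240,283),g1=(292,332,238,277),g2=(340,380,190,232),blue=(385,430,285,325)).items():
    w=sel(*b,.052,.08); (c,sz,a)=cv2.minAreaRect(w[:,:2].astype(np.float32)*1000)
    m=w[:,:2]-w[:,:2].mean(0); V=np.linalg.svd(m)[2]
    print(n,len(w),w.mean(0).round(4),w[:,2].max(),np.round(c,1),np.round(sz,1),"dir",np.degrees(np.arctan2(V[0,1],V[0,0])))
    t=sel(*b,.025,.045); print(cv2.minEnclosingCircle(t[:,:2].astype(np.float32)*1000), np.median(t[:,2]))
for n,b in dict(pine=(125,190,255,325),marble=(195,225,175,210),cup=(285,315,155,185)).items():
    w=sel(*b,.02,.08); print(n,w.min(0).round(3),w.max(0).round(3))
# refine wing with colour corners; stops
uv=proj(s,[.5488,.0328,.091]); print("can px",uv, (uv-[205,230])*4)
for (x,y) in [(91,139),(173,122),(147,201)]:
    X=pix2w(s,205+(x+.5)/4-.5,230+(y+.5)/4-.5,.091); r=X[:2]-[.5488,.0328]; print(np.linalg.norm(r),np.degrees(np.arctan2(r[1],r[0])))
s=dict(np.load("/tmp/scene0.npz")); P=cloud(s); d=s["depth"]>0
w=sel(242,275,130,166,.052,.08); V=np.linalg.svd(w[:,:2]-w[:,:2].mean(0))[2]; print("scene wing",len(w),w.mean(0),w.max(0),np.degrees(np.arctan2(V[0,1],V[0,0])))
t=sel(242,275,130,166,.03,.042); print(cv2.minEnclosingCircle(t[:,:2].astype(np.float32)*1000))
from scipy.spatial.transform import Rotation as Ro
print(Ro.from_quat([ 1.66663004e-01,  9.86013511e-01, -8.89779390e-04, -8.27370972e-05]).as_matrix().round(3))
```

```text
lid 129 [ 0.568  -0.2291  0.0656] 0.07512729364193084 [ 568.2 -229.8] [10.8 43.3] dir 166.0185566636917
((568.763671875, -230.14166259765625), 32.17804718017578) 0.03717215388847407
g1 112 [ 0.5777 -0.1146  0.0665] 0.07136442377339734 [ 578.  -114.6] [10. 44.] dir 126.1817851286936
((578.0707397460938, -115.06890869140625), 32.024234771728516) 0.037058360381500816
g2 129 [ 0.6742 -0.2189  0.0655] 0.07314373680226162 [ 675.1 -219.7] [44.4 11.1] dir -173.9290976320023
((674.8583374023438, -220.26937866210938), 32.54349899291992) 0.03697490395575821
blue 138 [ 0.4783 -0.3088  0.0656] 0.07166837623231273 [ 478.4 -310.2] [11.4 43.7] dir 136.10983750453426
((478.2820739746094, -310.4925537109375), 32.422019958496094) 0.037213955687546034
pine [0.452 0.153 0.02 ] [0.562 0.253 0.068]
marble [0.7   0.076 0.02 ] [0.744 0.121 0.047]
cup [ 0.744 -0.113  0.02 ] [ 0.786 -0.075  0.042]
can px [239.24709864 268.55688163] [136.98839454 154.22752652]
0.024954441750993307 70.24139689985675
0.023746713425412236 -45.85488324054582
0.022660617377764796 -169.2278850058552
scene wing 121 [ 0.56990531 -0.22389982  0.06184275] [ 0.58998526 -0.1287558   0.07022733] 116.71844423570019
((569.0814208984375, -226.5647430419922), 32.55340576171875)
[[-0.944  0.329 -0.   ]
 [ 0.329  0.944 -0.002]
 [-0.    -0.002 -1.   ]]
```

The measurements agree with the given sizes:

| Item | Position or angle |
|---|---|
| Lid | (0.5685, -0.230), wing about 166° |
| Canister | (0.5488, 0.0328) |
| Stops (world angle) | about 70°, -48°, -170° |

I'm moving to above the lid, in two halves.

Emit:
drive_tool:
  motion:
    - [[0, 0, 85], [-0.306, -0.34, 0], 1]
    - [[0, 0, 85], [-0.306, -0.34, 0], 1]
    - [[0, 0, 85], [-0.306, -0.34, 0], 1]
    - [[0, 0, 85], [-0.306, -0.34, 0], 1]
    - [[0, 0, 85], [-0.306, -0.34, 0], 1]
    - [[0, 0, 85], [-0.306, -0.34, 0], 1]
    - [[0, 0, 85], [-0.306, -0.34, 0], 1]
    - [[0, 0, 85], [-0.306, -0.34, 0], 1]

```text
clock: 1.15
tool_pos: [0.3917, 0.1882, 0.2502]
tool_rot: [0.793, 0.61, -0.0, 0.0]
contact_force: [-0.2, 0.9, 0.7]
width: 0.0856
```

```bash
cat >> h.py <<'E'
from scipy.spatial.transform import Rotation as Ro
def plan(st,pos,yaw_y):
    """tool-frame shift & turn to reach pos with tool down, tool y at world angle yaw_y deg"""
    R=Ro.from_quat(st["tool_rot"]); a=np.radians(yaw_y)
    y=np.array([np.cos(a),np.sin(a),0]); z=np.array([0,0,-1.]); x=np.cross(y,z)
    T=Ro.from_matrix(np.stack([x,y,z],1))
    print("yaw now",np.degrees(np.arctan2(*R.as_matrix()[[1,0],1])).round(2),"joints",np.round(st["joints"],2),"pos",st["tool_pos"].round(4),"F",st["contact_force"].round(2),"M",st["ft_torque"].round(3),"w",round(st["width"],4))
    print("turn",np.degrees((R.inv()*T).as_rotvec()).round(2),"shift",R.inv().apply(np.asarray(pos)-st["tool_pos"]).round(4))
E
python3 - <<'E'
from h import *; from plant import env
plan(env.read_state(),[.5685,-.23,.20],-104)
E
```

```text
yaw now -14.84 joints [-0.92  0.09  0.42  2.13 -0.04  0.94 -0.73] pos [0.3917 0.1882 0.2502] F [-0.16  0.89  0.66] M [ 0.081  0.028 -0.042] w 0.0856
turn [7.000e-02 5.000e-02 8.916e+01] shift [-0.3588  0.278   0.0507]
```

Emit:
drive_tool:
  motion:
    - [[0, 0, 89], [-0.359, 0.278, 0.05], 1]
    - [[0, 0, 89], [-0.359, 0.278, 0.05], 1]
    - [[0, 0, 89], [-0.359, 0.278, 0.05], 1]
    - [[0, 0, 89], [-0.359, 0.278, 0.05], 1]
    - [[0, 0, 89], [-0.359, 0.278, 0.05], 1]
    - [[0, 0, 89], [-0.359, 0.278, 0.05], 1]
    - [[0, 0, 89], [-0.359, 0.278, 0.05], 1]
    - [[0, 0, 89], [-0.359, 0.278, 0.05], 1]

```text
clock: 2.15
tool_pos: [0.5683, -0.2344, 0.2002]
tool_rot: [0.996, -0.093, -0.0, 0.002]
contact_force: [0.2, 0.5, 0.8]
width: 0.0854
```

Emit:
drive_tool:
  motion:
    - [[0, 0, 0], [0, 0, 0], 1]
    - [[0, 0, 0], [0, 0, 0], 1]

```text
clock: 2.4
tool_pos: [0.5679, -0.2335, 0.1998]
tool_rot: [0.996, -0.092, -0.001, 0.002]
contact_force: [-0.3, 0.3, -0.5]
width: 0.0853
```

Run:
```python
from h import *; from plant import env,cams
s=cams.snapshot("wrist"); np.savez("/tmp/wrist1.npz",**s); cv2.imwrite("pics/wrist1.png",s["color"])
plan(env.read_state(),[.5685,-.23,.20],-104)
print(-s["R"].T@s["t"])
```

```text
yaw now -100.51 joints [-0.27  0.57  0.83  1.78 -0.49  1.01 -1.  ] pos [ 0.5681 -0.2329  0.2   ] F [0.17 0.18 0.67] M [ 0.046 -0.015  0.049] w 0.0852
turn [0.15 0.05 3.49] shift [-0.0002 -0.0029  0.    ]
[ 0.63450573 -0.24583361  0.32320811]
```

View pics/wrist1.png

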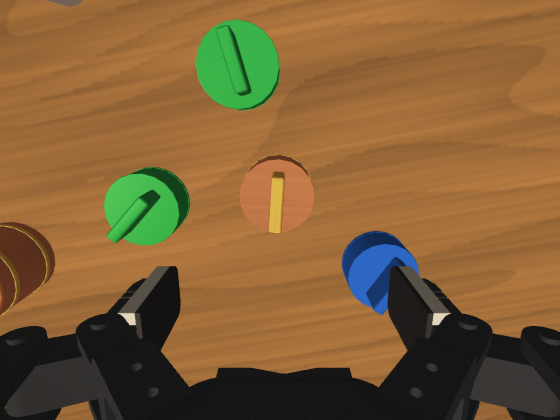

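Wrist view: the lid's wing runs from (278,175) to (275,232), and the lid disc is centred near (277,195). Next I measure it with depth.

Run:
```python
from h import *
s=dict(np.load("/tmp/wrist1.npz")); P=cloud(s); d=s["depth"]>0
b=np.s_[150:240,235:320]; q=P[b][d[b]]
w=q[(q[:,2]>.061)&(q[:,2]<.075)]; print(len(w),np.median(w[:,2])); (c,sz,a)=cv2.minAreaRect(w[:,:2].astype(np.float32)*1000); print(c,sz,a)
V=np.linalg.svd(w[:,:2]-w[:,:2].mean(0))[2]; print(w.mean(0),np.degrees(np.arctan2(V[0,1],V[0,0])))
t=q[(q[:,2]>.03)&(q[:,2]<.045)]; print(cv2.minEnclosingCircle(t[:,:2].astype(np.float32)*1000),np.median(t[:,2]))
```

```text
730 0.06566806267253839
(569.6231079101562, -228.8116455078125) (9.971612930297852, 43.53643798828125) 75.71758270263672
[ 0.57034265 -0.22900125  0.06556263] 165.59633710695735
((569.3056030273438, -228.70567321777344), 32.03911590576172) 0.03588032649765906
```

Run:
```python
from h import *; from plant import env
plan(env.read_state(),[.5692,-.229,.060],-104.4)
```

```text
yaw now -100.51 joints [-0.27  0.57  0.83  1.78 -0.49  1.01 -1.  ] pos [ 0.5681 -0.2329  0.2   ] F [0.17 0.18 0.67] M [ 0.046 -0.015  0.049] w 0.0852
turn [0.15 0.05 3.89] shift [ 0.0005 -0.0044  0.14  ]
```

Emit:
drive_tool:
  motion:
    - [[0.1, 0, 4], [0.0005, -0.0044, 0.03], 1]
    - [[0.1, 0, 4], [0.0005, -0.0044, 0.06], 1]
    - [[0.1, 0, 4], [0.0005, -0.0044, 0.09], 1]
    - [[0.1, 0, 4], [0.0005, -0.0044, 0.11], 1]
    - [[0.1, 0, 4], [0.0005, -0.0044, 0.125], 1]
    - [[0.1, 0, 4], [0.0005, -0.0044, 0.135], 1]
    - [[0.1, 0, 4], [0.0005, -0.0044, 0.14], 1]
    - [[0.1, 0, 4], [0.0005, -0.0044, 0.14], 1]

```text
clock: 3.45
tool_pos: [0.5693, -0.2291, 0.0601]
tool_rot: [0.992, -0.126, -0.0, 0.0]
contact_force: [-0.6, -0.6, 1.1]
width: 0.0856
```

Run:
```python
from h import *; from plant import env
plan(env.read_state(),[.5692,-.229,.060],-104.4)
```

```text
yaw now -104.51 joints [-0.18  0.76  0.7   1.84 -0.67  0.79 -0.94] pos [ 0.5693 -0.2291  0.0601] F [-0.65 -0.57  1.12] M [ 0.031 -0.013  0.002] w 0.0856
turn [ 0.06  0.03 -0.11] shift [-0.0002 -0.0001  0.0001]
```

Emit:
drive_tool:
  motion:
    - [[0, 0, 0], [0, 0, 0], 0]
    - [[0, 0, 0], [0, 0, 0], 0]
    - [[0, 0, 0], [0, 0, 0], 0]
    - [[0, 0, 0], [0, 0, 0], 0]
    - [[0, 0, 0], [0, 0, 0], 0]
    - [[0, 0, 0], [0, 0, 0], 0]
    - [[0, 0, 0], [0, 0, 0], 0]
    - [[0, 0, 0], [0, 0, 0], 0]
  squeeze: 40

```text
clock: 4.45
tool_pos: [0.5694, -0.229, 0.0602]
tool_rot: [0.992, -0.126, -0.0, 0.0]
contact_force: [-0.4, 0.2, 2.2]
width: 0.0091
```

Emit:
drive_tool:
  motion:
    - [[0, 0, 0], [0, 0, 0], 0]
    - [[0, 0, 0], [0, 0, 0], 0]

```text
clock: 4.7
tool_pos: [0.5695, -0.229, 0.0602]
tool_rot: [0.992, -0.126, -0.0, 0.0]
contact_force: [0.5, 1.0, 0.2]
width: 0.0093
```

Emit:
drive_tool:
  motion:
    - [[0, 0, 0], [0, 0, -0.01], 0]
    - [[0, 0, 0], [0, 0, -0.03], 0]
    - [[0, 0, 0], [0, 0, -0.06], 0]
    - [[0, 0, 0], [0, 0, -0.09], 0]
    - [[0, 0, 0], [0, 0, -0.12], 0]
    - [[0, 0, 0], [0, 0, -0.14], 0]
    - [[0, 0, 0], [0, 0, -0.14], 0]
    - [[0, 0, 0], [0, 0, -0.14], 0]

```text
clock: 5.7
tool_pos: [0.569, -0.2284, 0.1994]
tool_rot: [0.992, -0.126, -0.001, 0.0]
contact_force: [0.2, -1.1, -2.6]
width: 0.0092
```

Run:
```python
from h import *; from plant import env,cams
s=cams.snapshot("scene"); cv2.imwrite("pics/scene2.png",cv2.resize(s["color"][60:260,150:400],None,fx=3,fy=3)); np.savez("/tmp/scene2.npz",**s)
s=cams.snapshot("wrist"); cv2.imwrite("pics/wrist2.png",s["color"])
plan(env.read_state(),[.5488,.0328,.20],-104.4)
```

```text
yaw now -104.51 joints [-0.29  0.58  0.85  1.78 -0.51  1.02 -1.06] pos [ 0.5689 -0.2285  0.199 ] F [ 0.03  0.16 -2.87] M [ 0.022 -0.005  0.   ] w 0.0087
turn [ 0.04  0.15 -0.11] shift [-0.0849 -0.248  -0.001 ]
```

View pics/scene2.png

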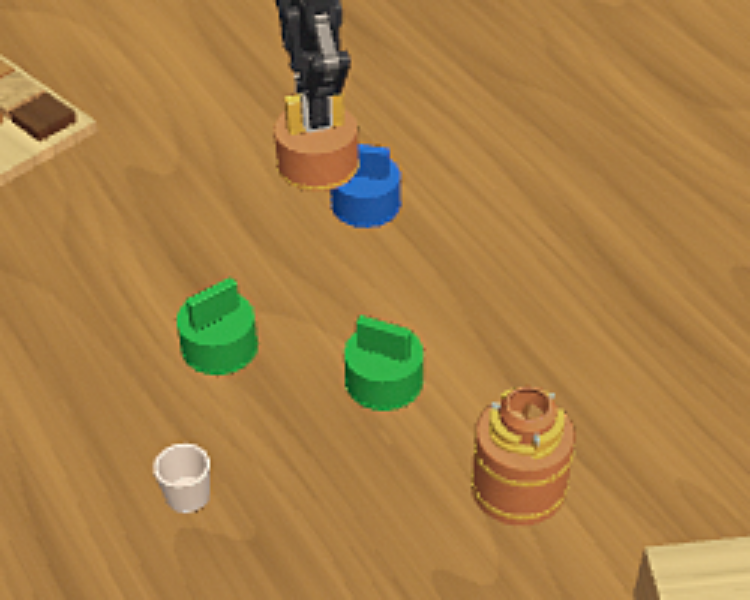

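View pics/wrist2.png

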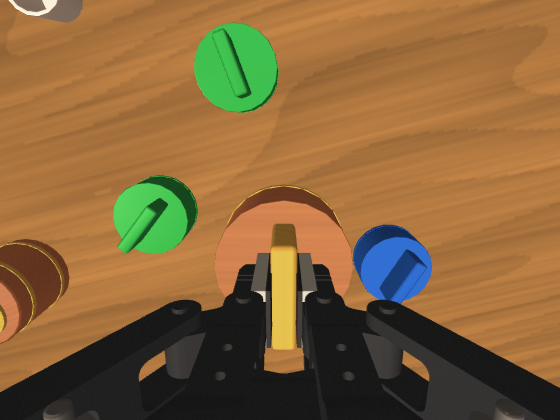

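Run:
```python
from h import *
from scipy.optimize import least_squares
s=dict(np.load("/tmp/scene2.npz")); P=cloud(s); d=s["depth"]>0
def cyl(pts,r):
    f=lambda c:np.hypot(pts[:,0]-c[0],pts[:,1]-c[1])-r
    o=least_squares(f,pts[:,:2].mean(0),loss="soft_l1",f_scale=.001); return o.x,np.std(o.fun)
def sel(u0,u1,v0,v1,a,b):
    q=P[v0:v1,u0:u1][d[v0:v1,u0:u1]]; return q[(q[:,2]>a)&(q[:,2]<b)]
c=sel(303,346,185,238,.008,.066); print("can scene",len(c),cyl(c,.036))
l=sel(236,272,92,126,.141,.172); print("lid scene",len(l),cyl(l,.032)); print("top z",np.percentile(sel(236,272,92,126,.12,.18)[:,2],[5,50,95,99]))
for a in (.145,.155,.165):
    l=sel(236,272,92,126,a-.005,a+.005); print(a,len(l),cyl(l,.032))
s=dict(np.load("/tmp/scene0.npz")); P=cloud(s); d=s["depth"]>0
l=sel(242,275,130,168,.005,.034); print("lid scene0",len(l),cyl(l,.032))
```

```text
can scene 511 (array([0.54845028, 0.0344748 ]), np.float64(0.0008825705538976055))
lid scene 291 (array([ 0.56753363, -0.22857857]), np.float64(0.0012031370860786101))
top z [0.14356015 0.16893363 0.17673856 0.17818998]
0.145 94 (array([ 0.56744506, -0.22843923]), np.float64(0.0011984831963594343))
0.155 90 (array([ 0.56755651, -0.22853525]), np.float64(0.00115922097014318))
0.165 94 (array([ 0.56757228, -0.22867511]), np.float64(0.001205747719322869))
lid scene0 256 (array([ 0.56700012, -0.22942637]), np.float64(0.02340835048229965))
```

Both cameras agree that the TCP goal over the canister is about (0.5496, 0.0342).

Run:
```python
from h import *; from plant import env
plan(env.read_state(),[.5496,.0342,.18],-104.4)
```

```text
yaw now -104.51 joints [-0.29  0.58  0.85  1.78 -0.51  1.02 -1.06] pos [ 0.5689 -0.2285  0.199 ] F [ 0.03  0.16 -2.87] M [ 0.022 -0.005  0.   ] w 0.0087
turn [ 0.04  0.15 -0.11] shift [-0.0845 -0.2495  0.019 ]
```

Emit:
drive_tool:
  motion:
    - [[0, 0.1, 0], [-0.0145, -0.045, 0], 0]
    - [[0, 0.1, 0], [-0.0295, -0.09, 0], 0]
    - [[0, 0.1, 0], [-0.045, -0.135, 0], 0]
    - [[0, 0.1, 0], [-0.06, -0.18, 0], 0]
    - [[0, 0.1, 0], [-0.074, -0.22, 0], 0]
    - [[0, 0.1, 0], [-0.082, -0.242, 0.005], 0]
    - [[0, 0.1, 0], [-0.0845, -0.2495, 0.012], 0]
    - [[0, 0.1, 0], [-0.0845, -0.2495, 0.019], 0]

```text
clock: 6.8
tool_pos: [0.5493, 0.0338, 0.1792]
tool_rot: [0.992, -0.126, -0.001, 0.001]
contact_force: [-0.1, -0.5, -2.0]
width: 0.0093
```

Emit:
drive_tool:
  motion:
    - [[0, 0, 0], [0, 0, 0], 0]
    - [[0, 0, 0], [0, 0, 0], 0]

```text
clock: 7.05
tool_pos: [0.5494, 0.0323, 0.1791]
tool_rot: [0.992, -0.127, -0.001, 0.001]
contact_force: [0.7, -0.1, -1.9]
width: 0.0093
```

Run:
```python
from h import *; from plant import env,cams
from scipy.optimize import least_squares
s=cams.snapshot("scene"); cv2.imwrite("pics/scene3.png",cv2.resize(s["color"][130:250,250:400],None,fx=5,fy=5)); np.savez("/tmp/scene3.npz",**s)
P=cloud(s); d=s["depth"]>0
def cyl(pts,r):
    f=lambda c:np.hypot(pts[:,0]-c[0],pts[:,1]-c[1])-r
    o=least_squares(f,pts[:,:2].mean(0),loss="soft_l1",f_scale=.001); return o.x,np.std(o.fun)
def sel(u0,u1,v0,v1,a,b):
    q=P[v0:v1,u0:u1][d[v0:v1,u0:u1]]; return q[(q[:,2]>a)&(q[:,2]<b)]
c=sel(303,346,165,238,.008,.066); print("can scene",len(c),cyl(c,.036))
l=sel(300,350,140,215,.122,.152); print("lid scene",len(l),cyl(l,.032),l.min(0),l.max(0))
plan(env.read_state(),[.5496,.0342,.15],-104.4)
```

```text
can scene 515 (array([0.54844986, 0.03449113]), np.float64(0.0009688087161086407))
lid scene 300 (array([0.54799076, 0.03192934]), np.float64(0.0009378761885375864)) [0.52825201 0.01596681 0.12212877] [0.58121779 0.06527961 0.15199811]
yaw now -104.61 joints [-0.79  0.5   0.87  1.95 -0.48  0.91 -1.5 ] pos [0.5495 0.0326 0.1793] F [ 0.08  0.04 -2.12] M [-0.001 -0.019  0.062] w 0.0094
turn [ 0.11  0.05 -0.21] shift [-0.0003 -0.0017  0.0293]
```

View pics/scene3.png

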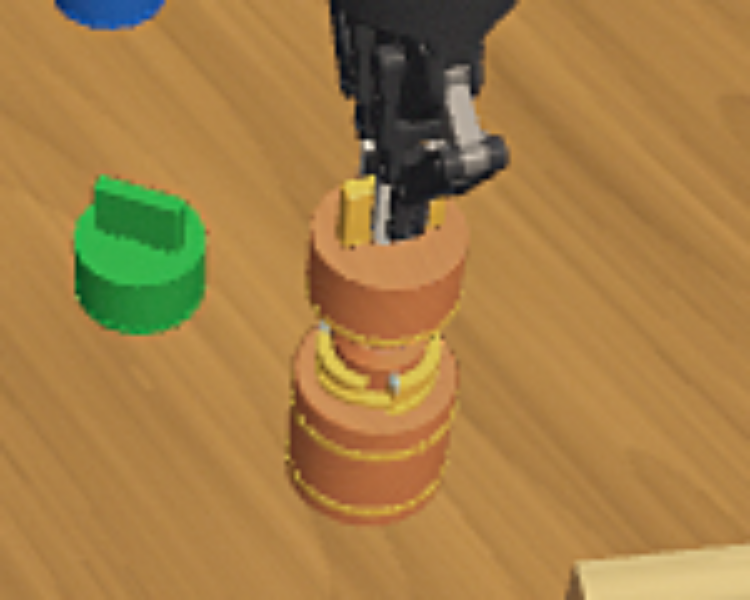

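The lid hangs level over the neck. I descend with a 2 mm lateral correction.

Emit:
drive_tool:
  motion:
    - [[0.1, 0, 0], [-0.0003, -0.002, 0.005], 0]
    - [[0.1, 0, 0], [-0.0003, -0.002, 0.01], 0]
    - [[0.1, 0, 0], [-0.0003, -0.002, 0.015], 0]
    - [[0.1, 0, 0], [-0.0003, -0.002, 0.02], 0]
    - [[0.1, 0, 0], [-0.0003, -0.002, 0.024], 0]
    - [[0.1, 0, 0], [-0.0003, -0.002, 0.028], 0]
    - [[0.1, 0, 0], [-0.0003, -0.002, 0.029], 0]
    - [[0.1, 0, 0], [-0.0003, -0.002, 0.029], 0]

```text
clock: 8.1
tool_pos: [0.5497, 0.0345, 0.1503]
tool_rot: [0.992, -0.127, -0.001, 0.0]
contact_force: [0.2, -0.8, -2.0]
width: 0.0091
```

Emit:
drive_tool:
  motion:
    - [[0, 0, 0], [0, 0, 0.001], 0]
    - [[0, 0, 0], [0, 0, 0.002], 0]
    - [[0, 0, 0], [0, 0, 0.003], 0]
    - [[0, 0, 0], [0, 0, 0.003], 0]

```text
clock: 8.6
tool_pos: [0.5497, 0.0345, 0.1472]
tool_rot: [0.992, -0.127, -0.001, 0.0]
contact_force: [0.5, 0.1, -1.7]
width: 0.0093
```

Run:
```python
from h import *; from plant import env,cams
plan(env.read_state(),[.5497,.0346,.145],-104.4)
```

```text
yaw now -104.61 joints [-0.76  0.55  0.83  1.97 -0.53  0.85 -1.46] pos [0.5497 0.0345 0.1472] F [ 0.49  0.09 -1.65] M [ 0.048 -0.001  0.002] w 0.0093
turn [ 0.02  0.06 -0.21] shift [ 0.     -0.0001  0.0022]
```

Emit:
drive_tool:
  motion:
    - [[0, 0, 0], [0, 0, 0.001], 0]
    - [[0, 0, 0], [0, 0, 0.0015], 0]
    - [[0, 0, 0], [0, 0, 0.002], 0]
    - [[0, 0, 0], [0, 0, 0.002], 0]

```text
clock: 9.1
tool_pos: [0.5497, 0.0345, 0.1452]
tool_rot: [0.992, -0.127, -0.001, 0.0]
contact_force: [-1.1, -0.0, -1.9]
width: 0.0089
```

Emit:
drive_tool:
  motion:
    - [[0, 0, 0], [0, 0, 0.0007], 0]
    - [[0, 0, 0], [0, 0, 0.0014], 0]
    - [[0, 0, 0], [0, 0, 0.0014], 0]

```text
clock: 9.48
tool_pos: [0.5498, 0.0345, 0.1451]
tool_rot: [0.992, -0.127, -0.001, -0.001]
contact_force: [-3.6, 0.9, 11.0]
width: 0.0094
```

Contact came at TCP z 0.145, so the rim is 15 mm above the shoulder and the lugs are on the ring. Now I turn anticlockwise with light pressure.

Emit:
drive_tool:
  motion:
    - [[0, 0, -3], [-0.0002, 0, 0.0006], 0]
    - [[0, 0, -6], [-0.0002, 0, 0.0006], 0]
    - [[0, 0, -9], [-0.0002, 0, 0.0006], 0]
    - [[0, 0, -10], [-0.0002, 0, 0.0006], 0]

```text
clock: 9.98
tool_pos: [0.5503, 0.0346, 0.1451]
tool_rot: [0.999, -0.04, 0.0, -0.001]
contact_force: [-0.7, 0.5, 3.7]
width: 0.0092
```

Run:
```python
from h import *; from plant import env,cams
plan(env.read_state(),[.5497,.0346,.145],-104.4)
```

```text
yaw now -94.61 joints [-0.72  0.53  0.78  1.97 -0.5   0.84 -1.32] pos [0.5503 0.0346 0.1451] F [-0.65  0.49  3.72] M [-0.003  0.101 -0.098] w 0.0092
turn [-0.11 -0.    9.79] shift [-0.0006  0.      0.0001]
```

Emit:
drive_tool:
  motion:
    - [[0, 0, -3], [-0.0005, 0, 0.0006], 0]
    - [[0, 0, -6], [-0.0005, 0, 0.0006], 0]
    - [[0, 0, -9], [-0.0005, 0, 0.0006], 0]
    - [[0, 0, -10], [-0.0005, 0, 0.0006], 0]

```text
clock: 10.48
tool_pos: [0.5505, 0.0347, 0.145]
tool_rot: [0.999, 0.047, 0.001, -0.001]
contact_force: [1.7, 0.2, 4.9]
width: 0.0093
```

Run:
```python
from h import *; from plant import env,cams
plan(env.read_state(),[.5497,.0346,.145],-104.4)
```

```text
yaw now -84.62 joints [-0.69  0.52  0.73  1.97 -0.47  0.83 -1.17] pos [0.5505 0.0347 0.145 ] F [1.68 0.25 4.91] M [ 0.101 -0.043 -0.046] w 0.0093
turn [-0.14 -0.1  19.78] shift [-0.0008  0.      0.    ]
```

Emit:
drive_tool:
  motion:
    - [[0, 0, -3], [0, 0, 0.0006], 0]
    - [[0, 0, -6], [0, 0, 0.0006], 0]
    - [[0, 0, -9], [0, 0, 0.0006], 0]
    - [[0, 0, -10], [0, 0, 0.0006], 0]

```text
clock: 10.98
tool_pos: [0.5499, 0.0346, 0.1439]
tool_rot: [0.991, 0.134, 0.0, -0.001]
contact_force: [0.1, -0.2, -2.4]
width: 0.0092
```

Emit:
drive_tool:
  motion:
    - [[0, 0, -3], [0, 0, 0.0006], 0]
    - [[0, 0, -6], [0, 0, 0.0006], 0]
    - [[0, 0, -9], [0, 0, 0.0006], 0]
    - [[0, 0, -10], [0, 0, 0.0006], 0]

```text
clock: 11.48
tool_pos: [0.5496, 0.0345, 0.1428]
tool_rot: [0.976, 0.218, 0.0, -0.001]
contact_force: [1.2, 1.0, -4.8]
width: 0.0089
```

Run:
```python
from h import *; from plant import env,cams
plan(env.read_state(),[.5497,.0346,.145],-104.4)
```

```text
yaw now -64.8 joints [-0.62  0.5   0.64  1.97 -0.41  0.81 -0.88] pos [0.5496 0.0345 0.1428] F [ 1.24  1.03 -4.76] M [ 0.104 -0.224 -0.967] w 0.0089
turn [-1.40e-01 -2.00e-02  3.96e+01] shift [ 0.0002 -0.0001 -0.0022]
```

It dropped into the gap: the upward force vanished at about yaw -75°. It then met the end wall with a moment of -0.97 N m, so I back off clockwise a few degrees and lower into the gap.

Emit:
drive_tool:
  motion:
    - [[0, 0, 3], [0, 0, 0], 0]
    - [[0, 0, 6], [0, 0, 0], 0]
    - [[0, 0, 6], [0, 0, 0.0005], 0]

```text
clock: 11.85
tool_pos: [0.5493, 0.0344, 0.142]
tool_rot: [0.986, 0.167, -0.0, -0.001]
contact_force: [0.3, -0.0, -1.6]
width: 0.0091
```

Run:
```python
from h import *; from plant import env,cams
plan(env.read_state(),[.5497,.0346,.145],-104.4)
```

```text
yaw now -70.75 joints [-0.64  0.51  0.67  1.97 -0.43  0.81 -0.97] pos [0.5493 0.0344 0.142 ] F [ 0.29 -0.04 -1.59] M [ 0.017 -0.005 -0.047] w 0.0091
turn [-1.000e-01  3.000e-02  3.365e+01] shift [ 0.0004 -0.     -0.003 ]
```

Free (weight only). I lower slowly toward the gap floor, which should be at TCP z about 0.136.

Emit:
drive_tool:
  motion:
    - [[0, 0, 0], [0, 0, 0.001], 0]
    - [[0, 0, 0], [0, 0, 0.002], 0]
    - [[0, 0, 0], [0, 0, 0.003], 0]
    - [[0, 0, 0], [0, 0, 0.003], 0]

```text
clock: 12.35
tool_pos: [0.5492, 0.0344, 0.1389]
tool_rot: [0.986, 0.167, -0.0, -0.001]
contact_force: [-0.3, 0.1, -1.5]
width: 0.0092
```

Emit:
drive_tool:
  motion:
    - [[0, 0, 0], [0, 0, 0.001], 0]
    - [[0, 0, 0], [0, 0, 0.002], 0]
    - [[0, 0, 0], [0, 0, 0.0025], 0]
    - [[0, 0, 0], [0, 0, 0.0025], 0]

```text
clock: 12.85
tool_pos: [0.5492, 0.0344, 0.1364]
tool_rot: [0.986, 0.167, -0.0, -0.001]
contact_force: [0.5, -0.1, -2.0]
width: 0.0091
```

Run:
```python
from h import *; from plant import env,cams
plan(env.read_state(),[.5497,.0346,.145],-104.4)
```

```text
yaw now -70.74 joints [-0.64  0.52  0.66  1.97 -0.44  0.8  -0.96] pos [0.5492 0.0344 0.1364] F [ 0.54 -0.14 -2.04] M [-0.057 -0.016 -0.014] w 0.0091
turn [-0.1   0.05 33.66] shift [ 0.0005 -0.0001 -0.0086]
```

Emit:
drive_tool:
  motion:
    - [[0, 0, 0], [0, 0, 0.0005], 0]
    - [[0, 0, 0], [0, 0, 0.001], 0]
    - [[0, 0, 0], [0, 0, 0.001], 0]

```text
clock: 13.22
tool_pos: [0.5494, 0.0344, 0.1361]
tool_rot: [0.986, 0.167, -0.0, -0.001]
contact_force: [-2.2, 0.7, 5.4]
width: 0.0088
```

It is seated on the gap floor (rim about 6 mm). Now I turn clockwise, following the helix at about 0.87 mm per 10°.

Emit:
drive_tool:
  motion:
    - [[0, 0, 3], [0, 0, 0.0005], 0]
    - [[0, 0, 6], [0, 0, 0.0007], 0]
    - [[0, 0, 9], [0, 0, 0.001], 0]
    - [[0, 0, 10], [0, 0, 0.0011], 0]

```text
clock: 13.72
tool_pos: [0.5506, 0.034, 0.1361]
tool_rot: [0.997, 0.08, 0.001, -0.001]
contact_force: [-0.6, -1.1, 5.0]
width: 0.0093
```

Run:
```python
from h import *; from plant import env,cams
plan(env.read_state(),[.5497,.0346,.145],-104.4)
```

```text
yaw now -80.78 joints [-0.67  0.53  0.71  1.97 -0.47  0.81 -1.1 ] pos [0.5506 0.034  0.1361] F [-0.57 -1.09  4.97] M [-0.345  0.135  0.155] w 0.0093
turn [-0.12 -0.12 23.62] shift [-0.0008 -0.0008 -0.0089]
```

Emit:
drive_tool:
  motion:
    - [[0, 0, 3], [0, 0, 0.0005], 0]
    - [[0, 0, 6], [0, 0, 0.0007], 0]
    - [[0, 0, 9], [0, 0, 0.001], 0]
    - [[0, 0, 10], [0, 0, 0.0011], 0]

```text
clock: 14.22
tool_pos: [0.5505, 0.0331, 0.1359]
tool_rot: [1.0, -0.007, 0.001, -0.001]
contact_force: [-5.2, -2.0, 9.8]
width: 0.0092
```

Run:
```python
from h import *; from plant import env,cams
plan(env.read_state(),[.5497,.0346,.145],-104.4)
```

```text
yaw now -90.79 joints [-0.7   0.54  0.75  1.97 -0.51  0.82 -1.25] pos [0.5505 0.0331 0.1359] F [-5.21 -1.98  9.82] M [-0.494  1.156  0.249] w 0.0092
turn [-0.1  -0.07 13.61] shift [-0.0008 -0.0015 -0.0091]
```

Emit:
drive_tool:
  motion:
    - [[0, 0, 0], [-0.0005, 0, -0.0003], 0]
    - [[0, 0, 0], [-0.0008, -0.0003, -0.0003], 0]
    - [[0, 0, 0], [-0.0008, -0.0003, -0.0003], 0]

```text
clock: 14.6
tool_pos: [0.5498, 0.0334, 0.1362]
tool_rot: [1.0, -0.007, 0.001, -0.001]
contact_force: [0.1, 0.1, -1.5]
width: 0.0091
```

Run:
```python
from h import *; from plant import env,cams
plan(env.read_state(),[.5497,.0346,.145],-104.4)
```

```text
yaw now -90.79 joints [-0.7   0.54  0.75  1.98 -0.51  0.82 -1.25] pos [0.5498 0.0334 0.1362] F [ 0.12  0.06 -1.52] M [-0.126  0.006 -0.021] w 0.0091
turn [-0.1  -0.08 13.61] shift [-0.0001 -0.0012 -0.0088]
```

Emit:
drive_tool:
  motion:
    - [[0, 0, 2], [0, -0.0005, 0.0004], 0]
    - [[0, 0, 4], [0, -0.0005, 0.0005], 0]
    - [[0, 0, 6], [0, -0.0005, 0.0006], 0]
    - [[0, 0, 8], [0, -0.0005, 0.0008], 0]
    - [[0, 0, 8], [0, -0.0005, 0.0008], 0]

```text
clock: 15.22
tool_pos: [0.5499, 0.0336, 0.1355]
tool_rot: [0.997, -0.077, 0.001, -0.001]
contact_force: [-1.7, -3.4, 4.6]
width: 0.0091
```

Run:
```python
from h import *; from plant import env,cams
plan(env.read_state(),[.5497,.0346,.145],-104.4)
```

```text
yaw now -98.84 joints [-0.72  0.55  0.79  1.98 -0.53  0.82 -1.36] pos [0.5499 0.0336 0.1355] F [-1.72 -3.39  4.59] M [-0.794  0.38   0.025] w 0.0091
turn [-0.08 -0.1   5.56] shift [-0.0003 -0.001  -0.0095]
```

Emit:
drive_tool:
  motion:
    - [[0, 0, 2], [-0.0002, 0.0003, 0.0002], 0]
    - [[0, 0, 4], [-0.0002, 0.0003, 0.0004], 0]
    - [[0, 0, 6], [-0.0002, 0.0003, 0.0006], 0]
    - [[0, 0, 8], [-0.0002, 0.0003, 0.0008], 0]
    - [[0, 0, 10], [-0.0002, 0.0003, 0.001], 0]
    - [[0, 0, 10], [-0.0002, 0.0003, 0.001], 0]

```text
clock: 15.98
tool_pos: [0.5495, 0.0331, 0.1347]
tool_rot: [0.986, -0.164, 0.001, -0.001]
contact_force: [-0.2, -1.9, 6.3]
width: 0.0089
```

Run:
```python
from h import *; from plant import env,cams
plan(env.read_state(),[.5497,.0346,.145],-104.4)
```

```text
yaw now -108.93 joints [-0.75  0.57  0.83  1.98 -0.57  0.84 -1.51] pos [0.5495 0.0331 0.1347] F [-0.17 -1.88  6.25] M [-0.549  0.362  0.032] w 0.0089
turn [-0.07 -0.08 -4.53] shift [-0.0003 -0.0015 -0.0103]
```

Emit:
drive_tool:
  motion:
    - [[0, 0, 2], [0, 0.0002, 0.0002], 0]
    - [[0, 0, 4], [0, 0.0002, 0.0003], 0]
    - [[0, 0, 6], [0, 0.0002, 0.0005], 0]
    - [[0, 0, 8], [0, 0.0002, 0.0007], 0]
    - [[0, 0, 10], [0, 0.0002, 0.0009], 0]
    - [[0, 0, 12], [0, 0.0002, 0.0011], 0]
    - [[0, 0, 12], [0, 0.0002, 0.0011], 0]

```text
clock: 16.85
tool_pos: [0.5491, 0.0331, 0.1336]
tool_rot: [0.964, -0.267, 0.0, -0.001]
contact_force: [-2.3, -0.4, 6.7]
width: 0.0093
```

Run:
```python
from h import *; from plant import env,cams
plan(env.read_state(),[.5497,.0346,.145],-104.4)
```

```text
yaw now -121.0 joints [-0.79  0.59  0.88  1.98 -0.61  0.85 -1.68] pos [0.5491 0.0331 0.1336] F [-2.3  -0.42  6.65] M [-0.113  0.669  0.066] w 0.0093
turn [ -0.08  -0.   -16.6 ] shift [-0.0002 -0.0016 -0.0114]
```

Emit:
drive_tool:
  motion:
    - [[0, 0, 2], [-0.0002, 0.0002, 0.0002], 0]
    - [[0, 0, 4], [-0.0002, 0.0002, 0.0003], 0]
    - [[0, 0, 6], [-0.0002, 0.0002, 0.0005], 0]
    - [[0, 0, 8], [-0.0002, 0.0002, 0.0007], 0]
    - [[0, 0, 10], [-0.0002, 0.0002, 0.0009], 0]
    - [[0, 0, 12], [-0.0002, 0.0002, 0.0011], 0]
    - [[0, 0, 12], [-0.0002, 0.0002, 0.0011], 0]

```text
clock: 17.73
tool_pos: [0.5486, 0.0334, 0.1325]
tool_rot: [0.93, -0.367, -0.0, -0.001]
contact_force: [-2.2, 0.4, 6.5]
width: 0.0089
```

Run:
```python
from h import *; from plant import env,cams
plan(env.read_state(),[.5497,.0346,.145],-104.4)
```

```text
yaw now -133.07 joints [-0.82  0.62  0.93  1.99 -0.66  0.87 -1.85] pos [0.5486 0.0334 0.1325] F [-2.25  0.44  6.5 ] M [0.05  0.587 0.08 ] w 0.0089
turn [ -0.08   0.06 -28.67] shift [ 0.     -0.0016 -0.0125]
```

Emit:
drive_tool:
  motion:
    - [[0, 0, 2], [-0.0002, 0.0001, 0.0002], 0]
    - [[0, 0, 4], [-0.0002, 0.0001, 0.0003], 0]
    - [[0, 0, 6], [-0.0002, 0.0001, 0.0005], 0]
    - [[0, 0, 8], [-0.0002, 0.0001, 0.0007], 0]
    - [[0, 0, 10], [-0.0002, 0.0001, 0.0009], 0]
    - [[0, 0, 12], [-0.0002, 0.0001, 0.0011], 0]
    - [[0, 0, 12], [-0.0002, 0.0001, 0.0011], 0]

```text
clock: 18.6
tool_pos: [0.5484, 0.0338, 0.1314]
tool_rot: [0.886, -0.463, -0.001, -0.001]
contact_force: [-1.7, -0.8, 5.2]
width: 0.0091
```

Run:
```python
from h import *; from plant import env,cams
plan(env.read_state(),[.5497,.0346,.145],-104.4)
```

```text
yaw now -145.16 joints [-0.85  0.65  0.98  1.99 -0.7   0.89 -2.02] pos [0.5484 0.0338 0.1314] F [-1.74 -0.81  5.2 ] M [0.07  0.371 0.009] w 0.0091
turn [ -0.09   0.09 -40.76] shift [ 0.0001 -0.0016 -0.0135]
```

Emit:
drive_tool:
  motion:
    - [[0, 0, 2], [-0.0001, 0.0001, 0.0002], 0]
    - [[0, 0, 4], [-0.0001, 0.0001, 0.0003], 0]
    - [[0, 0, 6], [-0.0001, 0.0001, 0.0005], 0]
    - [[0, 0, 8], [-0.0001, 0.0001, 0.0007], 0]
    - [[0, 0, 10], [-0.0001, 0.0001, 0.0009], 0]
    - [[0, 0, 10], [-0.0001, 0.0001, 0.0009], 0]

```text
clock: 19.35
tool_pos: [0.5482, 0.0338, 0.1306]
tool_rot: [0.842, -0.539, -0.001, -0.001]
contact_force: [-1.9, -0.7, 6.1]
width: 0.0093
```

Run:
```python
from h import *; from plant import env,cams
plan(env.read_state(),[.5497,.0346,.145],-104.4)
```

```text
yaw now -155.24 joints [-0.87  0.67  1.02  1.99 -0.74  0.91 -2.16] pos [0.5482 0.0338 0.1306] F [-1.85 -0.66  6.07] M [0.035 0.398 0.077] w 0.0093
turn [ -0.08   0.1  -50.84] shift [-0.0001 -0.0017 -0.0144]
```

Emit:
drive_tool:
  motion:
    - [[0, 0, 1.5], [0, 0, 0.0003], 0]
    - [[0, 0, 3], [0, 0, 0.0005], 0]
    - [[0, 0, 4], [0, 0, 0.0006], 0]
    - [[0, 0, 4], [0, 0, 0.0006], 0]

```text
clock: 19.85
tool_pos: [0.5484, 0.0339, 0.1302]
tool_rot: [0.823, -0.569, -0.001, -0.001]
contact_force: [-1.2, 0.3, 6.8]
width: 0.0093
```

Run:
```python
from h import *; from plant import env,cams
plan(env.read_state(),[.5497,.0346,.145],-104.4)
```

```text
yaw now -159.32 joints [-0.88  0.68  1.04  1.99 -0.76  0.92 -2.22] pos [0.5484 0.0339 0.1302] F [-1.22  0.32  6.79] M [-0.004  0.37  -0.021] w 0.0093
turn [ -0.1    0.1  -54.92] shift [-0.0003 -0.0015 -0.0148]
```

Emit:
drive_tool:
  motion:
    - [[0, 0, 1.5], [0, 0, 0.0003], 0]
    - [[0, 0, 3], [0, 0, 0.0005], 0]
    - [[0, 0, 4], [0, 0, 0.0006], 0]
    - [[0, 0, 4], [0, 0, 0.0006], 0]

```text
clock: 20.35
tool_pos: [0.5489, 0.0339, 0.1302]
tool_rot: [0.802, -0.597, -0.0, -0.001]
contact_force: [-1.2, -0.1, 9.5]
width: 0.0091
```

Run:
```python
from h import *; from plant import env,cams
plan(env.read_state(),[.5497,.0346,.145],-104.4)
```

```text
yaw now -163.37 joints [-0.89  0.69  1.05  1.99 -0.77  0.92 -2.28] pos [0.5489 0.0339 0.1302] F [-1.19 -0.08  9.45] M [-0.056  0.395  0.176] w 0.0091
turn [ -0.13   0.06 -58.97] shift [-0.0005 -0.001  -0.0148]
```

Emit:
drive_tool:
  motion:
    - [[0, 0, 1.5], [-0.0002, 0, 0.0003], 0]
    - [[0, 0, 3], [-0.0002, 0, 0.0005], 0]
    - [[0, 0, 4], [-0.0002, 0, 0.0005], 0]
    - [[0, 0, 4], [-0.0002, 0, 0.0005], 0]

```text
clock: 20.85
tool_pos: [0.5495, 0.0342, 0.1302]
tool_rot: [0.78, -0.625, 0.0, -0.001]
contact_force: [-0.1, 0.1, 8.9]
width: 0.0092
```

Run:
```python
from h import *; from plant import env,cams
plan(env.read_state(),[.5497,.0346,.145],-104.4)
s=cams.snapshot("scene"); cv2.imwrite("pics/scene4.png",cv2.resize(s["color"][130:250,250:400],None,fx=5,fy=5)); np.savez("/tmp/scene4.npz",**s)
```

```text
yaw now -167.39 joints [-0.9   0.7   1.07  1.99 -0.79  0.93 -2.34] pos [0.5495 0.0342 0.1302] F [-0.06  0.08  8.87] M [-0.054  0.292  0.153] w 0.0092
turn [-1.700e-01  1.000e-02 -6.299e+01] shift [-0.0004 -0.0003 -0.0148]
```

View pics/scene4.png

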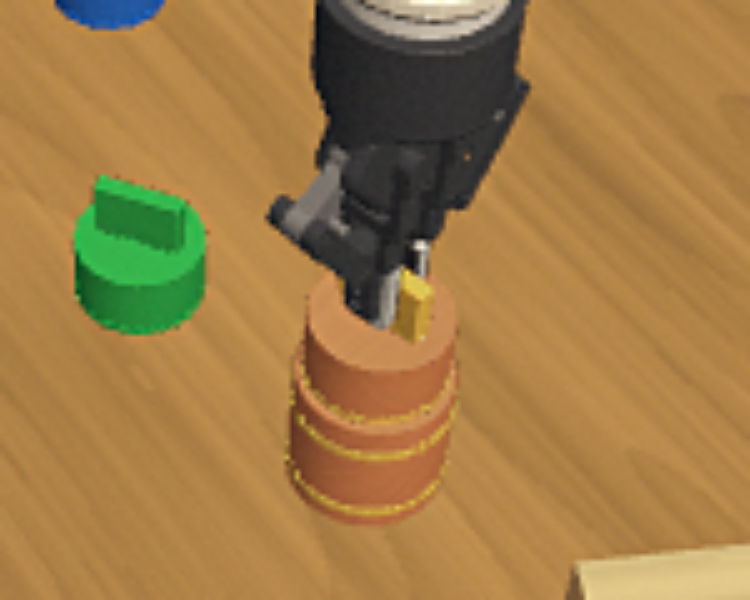

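The skirt sits on the shoulder with no gap visible. z stayed at 0.130 over the last 8°. I give it a few more degrees to feel for the stiffening, then release.

Emit:
drive_tool:
  motion:
    - [[0, 0, 1.5], [0, 0, 0.0003], 0]
    - [[0, 0, 3], [0, 0, 0.0004], 0]
    - [[0, 0, 4.5], [0, 0, 0.0004], 0]
    - [[0, 0, 6], [0, 0, 0.0004], 0]
    - [[0, 0, 6], [0, 0, 0.0004], 0]

```text
clock: 21.52
tool_pos: [0.5497, 0.0345, 0.1302]
tool_rot: [0.748, -0.664, 0.0, -0.001]
contact_force: [-2.2, -0.6, 9.4]
width: 0.0094
```

Run:
```python
from h import *; from plant import env,cams
from scipy.optimize import least_squares
plan(env.read_state(),[.5497,.0346,.145],-104.4)
s=dict(np.load("/tmp/scene4.npz"));P=cloud(s); d=s["depth"]>0
def cyl(pts,r):
    f=lambda c:np.hypot(pts[:,0]-c[0],pts[:,1]-c[1])-r
    o=least_squares(f,pts[:,:2].mean(0),loss="soft_l1",f_scale=.001); return o.x,np.std(o.fun)
def sel(u0,u1,v0,v1,a,b):
    q=P[v0:v1,u0:u1][d[v0:v1,u0:u1]]; return q[(q[:,2]>a)&(q[:,2]<b)]
print(cyl(sel(303,346,165,238,.008,.066),.036),cyl(sel(300,350,180,225,.076,.1),.032))
t=sel(314,335,190,205,.1,.115); print("lidtop",len(t),np.median(t[:,2]))
```

```text
yaw now -173.17 joints [-0.91  0.72  1.09  1.99 -0.8   0.95 -2.42] pos [0.5497 0.0345 0.1302] F [-2.19 -0.62  9.4 ] M [0.03  0.589 1.395] w 0.0094
turn [-1.300e-01  1.000e-02 -6.877e+01] shift [-0.0001 -0.0001 -0.0148]
(array([0.54829898, 0.03447929]), np.float64(0.0008708849259214241)) (array([0.5481936 , 0.03370794]), np.float64(0.0008583536464542196))
lidtop 232 0.10604987019293667
```

It has turned stiff (1.4 N m) and the lid top is at 0.106 m, which is 70+36 mm, so it is home. I relax the twist and pressure, then open and retreat upward.

Emit:
drive_tool:
  motion:
    - [[0, 0, -1], [0, 0, -0.0002], 0]
    - [[0, 0, -1], [0, 0, -0.0002], 0]
    - [[0, 0, -1], [0, 0, -0.0002], 0.4]
    - [[0, 0, -1], [0, 0, -0.0002], 0.6]
    - [[0, 0, -1], [0, 0, -0.0002], 0.6]
    - [[0, 0, -1], [0, 0, -0.0002], 0.6]
    - [[0, 0, -1], [0, 0, -0.0002], 0.6]
    - [[0, 0, -1], [0, 0, -0.0002], 0.6]

```text
clock: 22.52
tool_pos: [0.5497, 0.0346, 0.1304]
tool_rot: [0.754, -0.657, 0.0, -0.001]
contact_force: [-1.1, -0.1, -1.0]
width: 0.0512
```

Emit:
drive_tool:
  motion:
    - [[0, 0, 0], [0, 0, -0.01], 0.6]
    - [[0, 0, 0], [0, 0, -0.03], 0.6]
    - [[0, 0, 0], [0, 0, -0.06], 0.6]
    - [[0, 0, 0], [0, 0, -0.09], 0.6]
    - [[0, 0, 0], [0, 0, -0.11], 0.6]
    - [[0, 0, 0], [0, 0, -0.12], 0.6]
    - [[0, 0, 0], [0, 0, -0.12], 0.6]
    - [[0, 0, 0], [0, 0, -0.12], 0.6]

```text
clock: 23.52
tool_pos: [0.549, 0.0346, 0.2496]
tool_rot: [0.754, -0.657, -0.0, -0.001]
contact_force: [-0.6, -0.1, 0.3]
width: 0.051
```

Run:
```python
from h import *; from plant import env,cams
from scipy.optimize import least_squares
plan(env.read_state(),[.5497,.0346,.145],-104.4)
s=cams.snapshot("scene"); cv2.imwrite("pics/scene5.png",cv2.resize(s["color"][90:290,150:430],None,fx=2.8,fy=2.8))
P=cloud(s); d=s["depth"]>0
def cyl(pts,r):
    f=lambda c:np.hypot(pts[:,0]-c[0],pts[:,1]-c[1])-r
    o=least_squares(f,pts[:,:2].mean(0),loss="soft_l1",f_scale=.001); return o.x,np.std(o.fun)
def sel(u0,u1,v0,v1,a,b):
    q=P[v0:v1,u0:u1][d[v0:v1,u0:u1]]; return q[(q[:,2]>a)&(q[:,2]<b)]
print(cyl(sel(303,346,165,238,.008,.066),.036),cyl(sel(300,350,180,225,.076,.1),.032))
t=sel(305,345,180,210,.1025,.110); A=np.c_[t[:,:2]-t[:,:2].mean(0),np.ones(len(t))]; print("lidtop",len(t),np.median(t[:,2]),np.linalg.lstsq(A,t[:,2],rcond=None)[0])
s0=dict(np.load("/tmp/scene0.npz")); print("diff px",[int((cv2.absdiff(s0["color"],s["color"]).max(2)[a:b,c:e]>40).sum()) for a,b,c,e in [(200,235,195,225),(258,292,255,290),(235,290,360,420)]])
```

```text
yaw now -172.17 joints [-1.04  0.58  1.27  1.9  -0.62  1.13 -2.54] pos [0.549  0.0346 0.2496] F [-0.56 -0.07  0.3 ] M [-0.046  0.03  -0.018] w 0.051
turn [-6.000e-02  7.000e-02 -6.777e+01] shift [ 0.0002 -0.0007  0.1046]
(array([0.54839197, 0.03445425]), np.float64(0.0008566872808272582)) (array([0.54843607, 0.03423541]), np.float64(0.0008457977753044467))
lidtop 372 0.105853823276555 [-0.00243099 -0.00219298  0.10582079]
diff px [0, 0, 0]
```

View pics/scene5.png

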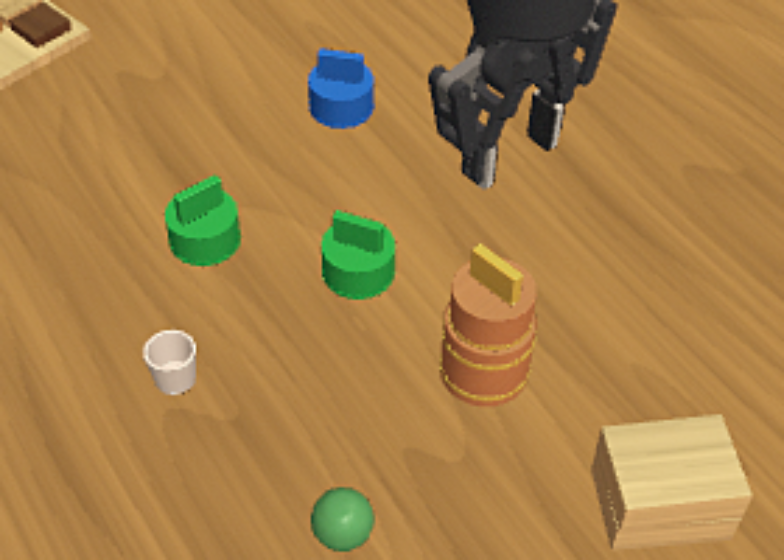

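The lid is home and level, centred within 0.3 mm of the canister. The gripper is clear, and the box, weight and cup show no changed pixels. I'm handing in.

```bash
python3 -c "
from plant import env
print(env.close_job())"
```

```text
the job is handed in; nothing more can be done
None
```

The copper canister is closed: the lid sits on its shoulder and is released, and I handed the job in at about 23.6 s of the 72 s allowed. No verdict is reported.

**What I did:**
- I gripped the lid by its brass wing and set it on the ring, with contact at a rim height of 15 mm.
- I turned it anticlockwise about 30° until the upward force vanished, then lowered it onto the gap floor at a rim height of about 6 mm.
- I ran it clockwise about 100° along the thread with roughly 5–10 N of downward pressure. It stopped sinking and then turned stiff at 1.4 N m.
- I eased the twist back 1°, opened the gripper and lifted clear.

**Last checks:**
- **Height:** the lid's top is at 105.9 mm, against 106 expected for fully home.
- **Centring and tilt:** it is centred within about 0.3 mm of the canister, and tilted about 0.003 rad.
- **Tool force:** there is no load on the tool beyond sensor noise.
- **Other objects:** the box, weight and cup show no changed pixels from the start.

**Departures and disagreements:**
- **End wall:** one anticlockwise step went past the drop and met the gap's end wall at about 1 N m. By my estimate that is about 40 N at the lugs, under the 80 N limit. I backed off 6° before lowering.
- **Sideways load:** early in the clockwise run a lateral force of about 5 N built up, so I recentred the lid.
- **Camera calibration:** the top and scene cameras differed by up to 1.7 mm on the canister's position, within the stated calibration. I used a value between them.

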